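# Load the fallen pigment jar and throw the mixer's lever

## Robot

A 6-joint arm with a two-finger parallel gripper is mounted at the origin on the work surface. World frame = base frame: x ahead of the robot, y to its left, z up, the work surface at z = 0. Lengths are in mm, angles in degrees, forces in N, time in s.
With the tool pointing down it reaches from about 300 to 775 mm from the base axis. Payload 14.6 kg.
Tool frame: the origin (TCP) lies midway between the tips of the shut fingers; the grasp point (between the pads) lies 19 mm behind it; z points along the fingers, y is the line along which they close (so a half turn about z gives the same grasp; the last joint's range is limited). The gripper opens to 94 mm and grips with 3 to 60 N. Pads are 16 mm wide; open, the fingers measure 119 mm over their backs; the gripper's body (75 mm by 177 mm) begins 78 mm behind the grasp point.
Start: joints at [-75.378, 17.183, 87.147, -0, 75.671, -3.816], TCP at [173.944, -521.759, 205.446] pointing down, gripper open.
Joint ranges: [-173.82, 173.82], [-45.26, 126.66], [13.44, 144.39], [-59.66, 239.66], [0, 175.72], [-146.38, 146.38]. Speed limits (degrees/s): [127.2, 127.2, 147.25, 180, 180, 180].

## Interface

Orientations are given as a 3x3 rotation matrix whose columns are the frame's x, y, z axes.
In Python, from bench import robot gives the robot as it stands.
- The arm moves only by the tool send_rows, never from a script. Its argument "series" is a list of rows, each a list of 2 entries, a list of its own where there are three numbers: the shift along the tool's x, y, z as a fraction of full scale, then the turn, a rotation vector about the tool's x, y, z as a fraction of full scale. A call has 1 to 20 rows; each row is the pose to reach, as a shift and turn from the pose commanded when the call began, along the tool's axes at that moment, turning the shorter way round; what a row does not reach only later rows make up. Full scale, the value 1, is 120 mm for a shift and 180 degrees for a turn. A row lasts 1/8 s, in which the tool goes at most 62.5 mm and 10.7 degrees, less where a joint would pass 70% of its speed; a pose out of reach is approached as far as the arm can. A call with a number of a shift or a turn outside -1 to 1 is refused whole. A call with a gripper value outside its range is refused whole. "grip" is the finger opening in mm, from 0 to 94, set as the call begins (left out, the last holds). The fingers move at their own pace and stop on an object; "squeeze" is the grip in N (left out, the last holds). Time passes only in rows, so rows that repeat a pose let the fingers close. It gives the time, the measured TCP pose, the force, the opening and the grip force at its end, in the units of the state.
- robot.get_obs(): the state, without advancing time (a new reading comes with each control period).
- robot.get_image(name): name is "scene" or "top" or "wrist"; returns a dict with "img" (480x640x3 uint8, blue, green, red), "mtx" (3x3 intrinsics, pixels), "origin" and "orientation" of the camera in the world. Camera axes: x right, y down, z forward; pixel columns grow to the right and rows downward; lengths in mm; the calibration is good to about 2 mm. A picture is of the moment at which its call begins. There is no depth.
- robot.job_done(): hands the job in; it is judged then, once.
The state is a dict: "time_s": time; "joints": joint angles; "qd": joint speeds; "tau": joint torques, N m; "eef_pos": TCP position; "ee_rot": TCP orientation; "force": force on the tool from outside, world axes, zero at the start; "wrist_torque": the same for the moment, N m; "gripper_width": finger opening in mm; "grasp_force": force on a finger pad.
Only numpy, scipy, OpenCV 4.12 (cv2) and the standard library are available. Lean on these libraries where they do the work, as an engineer would, in place of code of your own. Each camera call takes 0.05 s, during which the arm holds its last target. There are 200 camera calls.

## Task

Get the bench mixer ready for the fallen pigment jar: first stand the jar upright on the bench or its board and let go of it, then take it again and set it upright on the floor of the mixer's square cup. Only then lift the mixer's lever out over the notched plate, swing it to the notch that has the tall pin beside it (the other two notches have flat studs), let it drop fully home there and leave it. Leave the dishes, cup, pot, bottle and knives where they are.

Things in the scene. Friction and masses are not known exactly. Their poses are not given: they have to be found in the camera images.
- jar: the fallen pigment jar: square white body 46 x 46 x 78 mm with a red-brown band, and a round grey screw cap 34 mm across and 22 mm high; 105 mm in all, 180 g or so. Origin at its middle (52.5 mm above its foot); z runs from foot to cap. Starts lying on one flat side on the board, any way round.
- mixer: the bench mixer, fixed. Origin on the bench. Base plate 14 mm thick over x -85 to 155, y -115 to 185 mm; white gearbox, top 55 mm high, over y -20 to 183, x -80 to 150 mm; grey motor along the gearbox's far edge (x 96 to 148 mm), top 107 mm high. The cup stands on the base plate at x 10, y -65 mm, the lever's pivot at x 70, y 70 mm.
- pivot (a point): the lever's upright pivot shaft, at the height of the notched plate's top (75 mm). The steel plate is an arc of 100 mm mean radius about it, 26 mm wide: a smooth stretch, then three notches 13 mm wide, 20 mm deep, at joint gear = 0.75, 1.15 and 1.55. At gear = g the lever points from the pivot along the angle 2.094 + g rad, counter-clockwise from the mixer's x axis.
- cup_floor (a point): centre of the cup's inner floor, 18 mm above the bench. The cup is a square aluminium box, open at the top, 58 mm wide inside, walls 4 mm thick and 60 mm high above its floor, sides along the mixer's x and y
- knob (a point): point in the middle of the lever's upright black knob (24 mm across, 36 mm tall, 18 mm of it above and 18 mm below this point), 100 mm from the pivot; moves with the lever. A round steel tooth 9 mm thick under the knob rests on the notched plate or drops into a notch. The lever is a 14 mm wide flat bar just below the knob.
- gear (a joint): swing of the lever about its upright pivot, rad, 0 to 1.75, counter-clockwise from above; starts on the smooth stretch at 0.05 to 0.40
- drop (a joint): how far the lever has dropped, m: 0 with the tooth on top of the notched plate, 0.0115 fully home in a notch, down to -0.020 lifted. A light spring and its weight (about 5 N) push it down; the tooth must be lifted (negative) to swing freely
- pin: the marker: upright steel pin 10 mm thick with a 20 mm ball on top, 40 mm tall, on the gearbox just outside the notched plate, 138 mm from the pivot, in line with the wanted notch. Fixed. Origin at its foot
- stud1: flat round steel stud 14 mm across, 5 mm high, beside one of the other notches, 138 mm from the pivot; fixed
- stud2: a second such stud beside the third notch; fixed
- board: brown cork work board under the jar, 280 (x) x 320 (y) x 6 mm, fixed; origin at the centre of its underside
- dish_a: open clear dish with orange paint, 72 mm across, 14 mm high, on the board; origin at its foot. To be left alone
- dish_b: open clear dish with brown paint, 60 mm across, 14 mm high, on the board; origin at its foot. To be left alone
- papercup: paper cup, 66 mm across at the rim, 78 mm high, on the board; origin at its foot. To be left alone
- pot: round pot with white lid, 52 mm across, 56 mm high, on the board; origin at its foot. To be left alone
- flask: brown bottle, 48 mm across, 100 mm high, in front of the mixer's cup; origin at its foot. To be left alone
- knife_a: palette knife lying on the bench, 230 mm long, 18 mm thick dark wood handle; origin on the bench near its middle, blade to its x. To be left alone
- knife_b: another such palette knife. To be left alone

How it is judged (in metres and radians):
On the way, in this order (a step that is already met when the one before it is completed fails the run):
1. the jar stands upright on the bench or board, let go of and at rest (angle between jar's own z axis and vertical below 0.12 rad and height (world z) of jar below 0.062 m and contact force between jar and the fingers below 0.2 N and linear speed of jar below 0.03 m/s and angular speed of jar below 0.3 rad/s), for 0.2 s.
2. the jar stands upright on the floor of the mixer's cup, let go of and at rest (horizontal distance between jar and cup_floor below 0.012 m and z of jar in the frame of cup_floor below 0.0575 m and angle between jar's own z axis and vertical below 0.12 rad and contact force between jar and the fingers below 0.2 N and linear speed of jar below 0.03 m/s and angular speed of jar below 0.3 rad/s), for 0.2 s.
3. the lever has dropped home in the notch beside the tall pin (horizontal distance between knob and pin below 0.046 m and value of joint drop above 0.008 m and horizontal distance between jar and cup_floor below 0.012 m and z of jar in the frame of cup_floor below 0.0575 m and angle between jar's own z axis and vertical below 0.12 rad), for 0.2 s.
At the end, for the whole second after the job is handed in: the lever's knob is within 46 mm (level) of the tall pin and has dropped at least 8 mm into that notch, at rest; the jar stands upright (within 0.12 rad) on the floor of the mixer's cup, its middle within 12 mm of the cup's centre and at most 5 mm above its seated height, released and at rest (all of step 3 and contact force between jar and the fingers below 0.2 N and linear speed of jar below 0.03 m/s and angular speed of jar below 0.3 rad/s and velocity of joint gear between -0.1 and 0.1 rad/s); the robot touches nothing.
It fails at once if another thing on the bench (dish, cup, pot, bottle or knife) shifted by more than 3 cm or knocked over (distance of any of dish_a, dish_b, papercup, pot, flask, knife_a, knife_b from where it was at the start of the episode above 0.03 m or angle between any of dish_a, dish_b, papercup, pot, flask, knife_a, knife_b's own z axis and vertical above 0.5 rad).
It also fails if it takes over 72 s, if anything falls off the work surface, if the arm or the gripper's body presses on something with over 40 N, if the wrist force passes 120 N, or if a joint passes its speed limit or range.

## Working session

There is one attempt and no reset: what is moved stays moved. The work goes in short steps, Python scripts to look and compute and a tool call to move; the robot and the scene stay as the last step left them, time stands still between calls to the robot, and variables do not carry over. Pictures are saved under pics/ and viewed, at most 10 in all, crops included, and the job is handed in when it is done.

Besides the shell and the picture viewer there is one more tool, called after "Request:" as name(argument=value, ...), one argument or row to a line, values as JSON. send_rows: Moves the arm, as the interface text tells. Shift numbers are shares of 120 mm and turn numbers shares of 180 degrees, none past 1 either way. Its arguments: {"type":"object","properties":{"series":{"type":"array","items":{"type":"array"}},"grip":{"type":"number"},"squeeze":{"type":"number"}},"required":["series"]}

```bash
mkdir -p pics; cat > h.py <<'E'
import numpy as np, cv2, pickle
from bench import robot
def snap(n,fn):
    d=robot.get_image(n); cv2.imwrite(f'pics/{fn}.png',d['img']); pickle.dump(d,open(f'pics/{fn}.pkl','wb')); return d
def load(fn): return pickle.load(open(f'pics/{fn}.pkl','rb'))
def ray(d,uv):
    v=np.linalg.inv(np.array(d['mtx']))@np.array([uv[0],uv[1],1.]); return np.array(d['origin'],float).ravel(),np.array(d['orientation'])@v
def onz(d,uv,z):
    o,v=ray(d,uv); return o+v*(z-o[2])/v[2]
def proj(d,p):
    c=np.array(d['orientation']).T@(np.array(p,float)-np.array(d['origin'],float).ravel()); q=np.array(d['mtx'])@c; return q[:2]/q[2]
def rel(pos,R=None):
    "shift (fractions) & turn fractions from measured pose to target"
    from scipy.spatial.transform import Rotation as Ro
    s=robot.get_obs(); R0=np.array(s['ee_rot']); sh=R0.T@(np.array(pos)-np.array(s['eef_pos']))/120
    t=np.zeros(3) if R is None else Ro.from_matrix(R0.T@R).as_rotvec()/np.pi
    return sh.round(4),t.round(4)
E
python3 - <<'E'
from h import *
for n in ['scene','top','wrist']:
    d=snap(n,n+'0'); print(n,np.array(d['origin']).round(1),np.array(d['orientation']).round(3).tolist())
print(robot.get_obs())
E
```

```text
scene [1166.6 -825.6  977.8] [[0.783, 0.41, -0.468], [0.622, -0.538, 0.569], [-0.019, -0.737, -0.676]]
top [ 312.4  -67.  1243.1] [[-0.077, -0.975, 0.207], [-0.997, 0.075, -0.019], [0.002, -0.208, -0.978]]
wrist [ 237.4 -500.5  384.2] [[0.315, -0.924, -0.219], [-0.949, -0.307, -0.071], [-0.001, 0.23, -0.973]]
{'time_s': 0.15, 'joints': array([-7.53791027e+01,  1.72075184e+01,  8.71700642e+01, -2.44357778e-03,
        7.56723106e+01, -3.81593209e+00]), 'qd': array([ 0.08206765, -0.05058507, -0.12227773,  0.01590656, -0.00918308,
       -0.06877729]), 'tau': array([-1.03852970e-03, -5.31965125e+01, -3.52823818e+01,  7.08219339e-02,
        2.35973729e-02, -6.58704016e-05]), 'eef_pos': array([ 173.87915489, -521.58483634,  205.03956378]), 'ee_rot': array([[ 9.48669577e-01,  3.16268819e-01, -2.59792868e-04],
       [ 3.16268925e-01, -9.48669212e-01,  8.32169334e-04],
       [ 1.67317175e-05, -8.71618141e-04, -9.99999620e-01]]), 'force': array([ 0.14465062,  0.23406687, -0.02294579]), 'wrist_torque': array([0.01755698, 0.05024976, 0.00104518]), 'grasp_force': 0.0, 'gripper_width': 94.02813944193994}
```

View pics/top0.png

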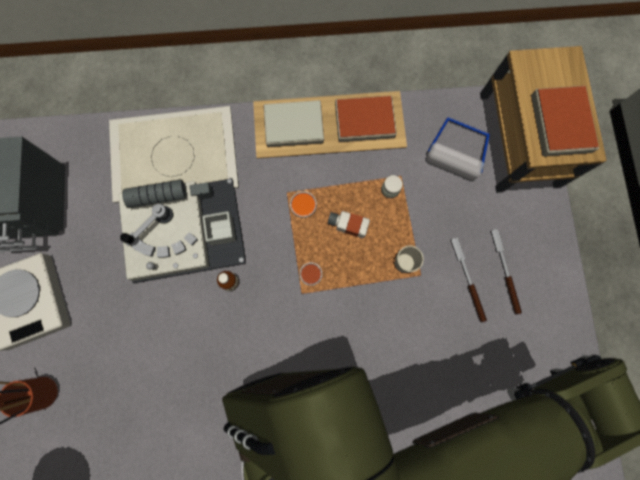

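View pics/scene0.png

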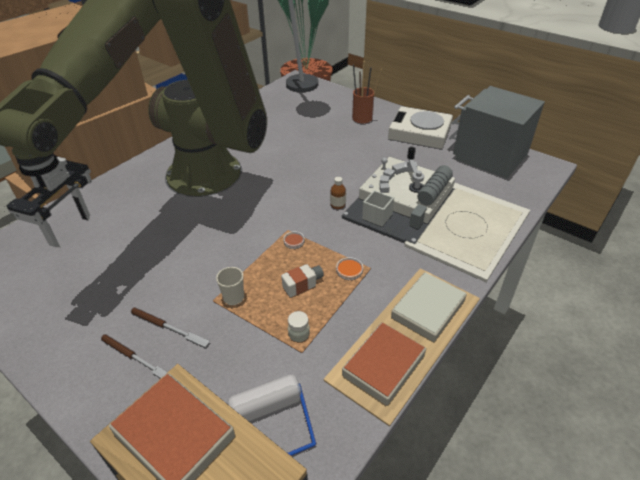

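The top view shows the mixer at left, with its cup near (217,226), lever knob near (127,238) and pivot near (162,212). The jar lies on the board near (350,223), with its cap to the left. Next I'll take enlarged crops.

```bash
python3 - <<'E'
from h import *
d=load('top0'); im=d['img']
a=cv2.resize(im[170:300,110:250],None,fx=4,fy=4,interpolation=cv2.INTER_CUBIC)
b=cv2.resize(im[195:250,320:380],None,fx=4,fy=4,interpolation=cv2.INTER_CUBIC)
c=np.zeros((520,800,3),np.uint8); c[:520,:560]=a; c[:220,560:800]=b
cv2.imwrite('pics/c1.png',c)
s=load('scene0')['img']
cv2.imwrite('pics/c2.png',cv2.resize(s[135:255,330:480],None,fx=5,fy=5,interpolation=cv2.INTER_CUBIC))
E
```

```text
(no output)
```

View pics/c1.png

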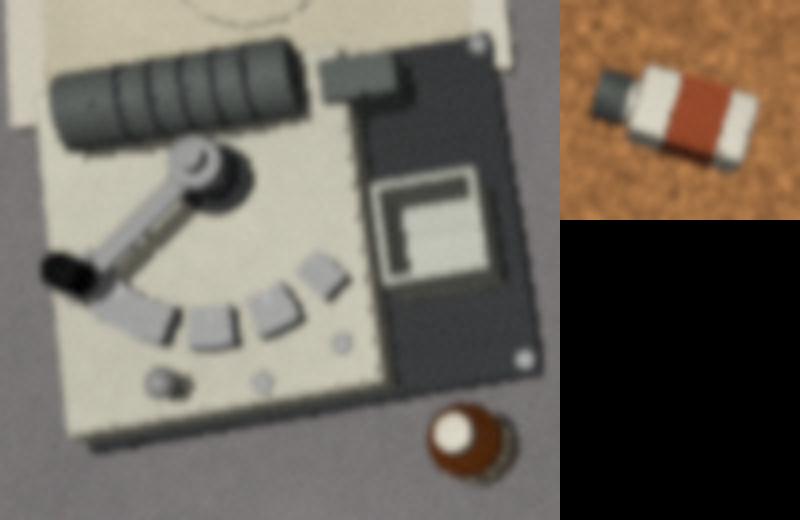

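View pics/c2.png

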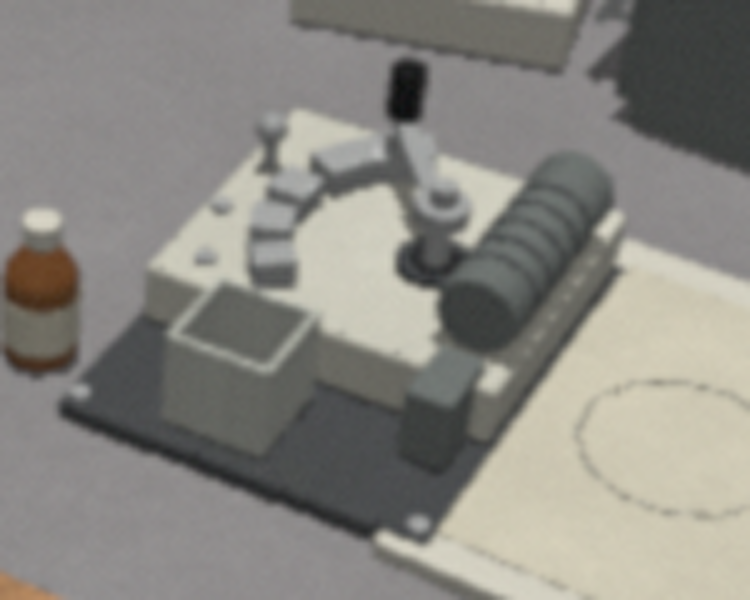

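The pin stands beside the first notch (gear 0.75): the ball is near crop (160,383) in the top view, and the scene view agrees. I'll fit the mixer's pose from corner points in both views and measure the jar by mask.

```bash
cat >> h.py <<'E'
def mixfit(top,scn):
    from scipy.optimize import least_squares
    T=[((68,435),(-80,183,55)),((385,382),(-80,-20,55)),((541,375),(-85,-115,14)),((490,35),(155,-115,14)),((372,184),(43,-32,78)),((474,166),(43,-98,78)),((495,280),(-23,-98,78)),((388,287),(-23,-32,78))]
    S=[((167,328),(-23,-98,78)),((320,318),(43,-32,78)),((265,368),(43,-98,78)),((222,287),(-23,-32,78))]
    L=[(top,np.array(u)/4+(110,170),p) for u,p in T]+[(scn,np.array(u)/5+(330,135),p) for u,p in S]
    f=lambda q:np.concatenate([proj(d,mx(q,p))-u for d,u,p in L])
    r=least_squares(f,[600,300,0.1]); return r.x,r.fun.reshape(-1,2)
def mx(q,p):
    c,s=np.cos(q[2]),np.sin(q[2]); return np.array([q[0]+c*p[0]-s*p[1],q[1]+s*p[0]+c*p[1],p[2]])
E
python3 - <<'E'
from h import *
t=load('top0');s=load('scene0')
q,r=mixfit(t,s); print(q.round(3)); print(r.round(1).tolist())
for n,p in dict(piv=(70,70,75),cup=(10,-65,18)).items(): print(n,mx(q,p).round(1))
for g in (.75,1.15,1.55):
    a=2.094+g; p=mx(q,(70+138*np.cos(a),70+138*np.sin(a),0));p[2]=85; print(g,'ball in crop',((proj(t,p)-(110,170))*4).round())
# knob: scene crop (407,88), top crop (68,272): triangulate
o1,v1=ray(t,(110+68/4,170+272/4)); o2,v2=ray(s,(330+407/5,135+88/5))
A=np.c_[v1,-v2]; k=np.linalg.lstsq(A,o2-o1,rcond=None)[0]; P=o1+v1*k[0];Q=o2+v2*k[1]; print('knob',P.round(1),Q.round(1))
pv=mx(q,(70,70,75)); w=(P+Q)/2-pv; print('r',np.hypot(*w[:2]),'gear',(np.arctan2(w[1],w[0])-q[2]-2.094)%(2*np.pi))
im=t['img']; roi=np.zeros(im.shape[:2],np.uint8); roi[200:245,322:378]=1
hsv=cv2.cvtColor(im,cv2.COLOR_BGR2HSV)
for n,m in dict(white=(hsv[...,1]<70)&(hsv[...,2]>140),red=(hsv[...,0]<12)&(hsv[...,1]>150)&(hsv[...,2]>80),cap=(hsv[...,2]<110)&(hsv[...,1]<90)).items():
    m=(m&(roi>0)).astype(np.uint8); M=cv2.moments(m,True); c=(M['m10']/M['m00'],M['m01']/M['m00']); print(n,m.sum(),np.round(c,1),onz(t,c,52).round(1),onz(t,c,29).round(1))
# corners of body top
for u in [(643,65),(757,93),(740,168),(630,135)]: print(onz(t,((u[0]-560)/4+320,u[1]/4+195),52).round(1))
for n,u in dict(oj=(303,205),br=(310,273),pc=(408,260),pot=(393,187),flask=(228,281)).items(): print(n,onz(t,u,30).round(0))
E
```

```text
[5.79656e+02 2.15750e+02 9.40000e-02]
[[-0.9, 0.1], [-0.0, -0.2], [0.6, -0.5], [0.9, -1.3], [-0.1, -0.1], [0.2, 0.2], [-1.6, -3.3], [-0.9, -0.7], [-1.9, 0.8], [-1.4, -1.9], [-1.0, 0.5], [-2.0, -3.0]]
piv [642.8 292.   75. ]
cup [595.7 152.   18. ]
0.75 ball in crop [161. 381.]
1.15 ball in crop [250. 375.]
1.55 ball in crop [331. 335.]
knob [574.7 366.5 113. ] [577.1 368.7 114.4]
r 100.97568457684669 gear 0.10707731687007804
white 283 [351.3 222.3] [ 585.8 -189.4   52. ] [ 591.1 -191.8   29. ]
red 210 [354.1 223.4] [ 582.4 -196.5   52. ] [ 587.7 -199.    29. ]
cap 118 [336.8 222.1] [ 589.2 -152.    52. ] [ 594.6 -153.7   29. ]
[ 617.5 -164.9   52. ]
[ 593.1 -237.1   52. ]
[ 544.4 -221.1   52. ]
[ 571.6 -152.4   52. ]
oj [648. -68.  30.]
br [465. -73.  30.]
pc [ 479. -329.   30.]
pot [ 679. -313.   30.]
flask [461. 139.  30.]
```

Request:
send_rows(
  series=[
    [[0.5,-0.5,-0.2],[0,0,-0.06]],
    [[1,-1,-0.4],[0,0,-0.12]],
    [[1,-1,-0.4],[0,0,-0.18]],
    [[1,-1,-0.4],[0,0,-0.24]],
    [[1,-1,-0.4],[0,0,-0.288]],
    [[1,-1,-0.4],[0,0,-0.288]],
  ],
)

```text
time_s: 0.9
eef_pos: [249.8, -369.8, 253.4]
ee_rot: [[0.338, 0.941, -0.0], [0.941, -0.338, 0.0], [0.0, -0.0, -1.0]]
force: [-0.1, 0.7, 0.0]
gripper_width: 93.8
grasp_force: 0.0
```

```bash
python3 - <<'E'
from h import *
print(robot.get_obs()['joints'].round(0),rel([575,-200,250]))
E
```

```text
[-61.   2.  99.  -0.  80. -41.] (array([2.2484, 2.0712, 0.028 ]), array([0., 0., 0.]))
```

Request:
send_rows(
  series=[
    [[0.4,0.4,0],[0,0,0]],
    [[0.75,0.75,0],[0,0,0]],
    [[1,1,0],[0,0,0]],
  ],
)

```text
time_s: 1.27
eef_pos: [405.0, -296.3, 253.2]
ee_rot: [[0.341, 0.94, -0.0], [0.94, -0.341, 0.0], [0.0, -0.0, -1.0]]
force: [-0.3, -0.3, 0.4]
gripper_width: 93.8
grasp_force: 0.0
```

Request:
send_rows(
  series=[
    [[0.35,0.35,0],[0,0,0]],
    [[0.7,0.7,0],[0,0,0]],
    [[1,1,0],[0,0,0]],
  ],
)

```text
time_s: 1.65
eef_pos: [558.4, -223.9, 253.0]
ee_rot: [[0.341, 0.94, -0.0], [0.94, -0.341, 0.0], [0.0, -0.001, -1.0]]
force: [-0.0, -0.3, 0.7]
gripper_width: 93.6
grasp_force: 0.0
```

Request:
send_rows(
  series=[
    [[0.25,0.07,0],[0,0,0]],
    [[0.25,0.07,0],[0,0,0]],
    [[0.25,0.07,0],[0,0,0]],
    [[0.25,0.07,0],[0,0,0]],
  ],
)

```text
time_s: 2.15
eef_pos: [574.2, -200.6, 253.6]
ee_rot: [[0.34, 0.941, 0.0], [0.941, -0.34, -0.0], [-0.0, 0.0, -1.0]]
force: [-0.5, -0.7, 0.6]
gripper_width: 93.7
grasp_force: 0.0
```

```bash
python3 - <<'E'
from h import *
print(robot.get_obs()['joints'].round(0))
d=snap('wrist','w1'); print(d['origin'])
E
```

```text
[-23.  23.  73.  -0.  84.  -3.]
[ 597.34667579 -137.99502225  432.90544389]
```

View pics/w1.png

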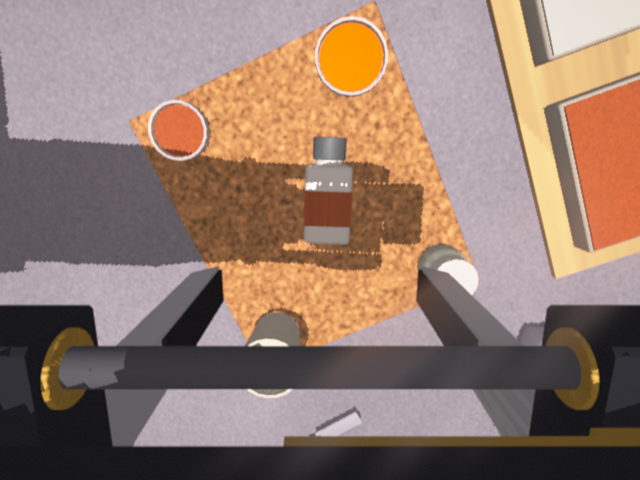

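The wrist view shows the jar with its body corners at about (307,163), (353,163), (351,243) and (305,243), and its cap at (330,149). The board around it is clear.

```bash
python3 - <<'E'
from h import *
d=load('w1')
P=[onz(d,u,52) for u in [(307,163),(353,163),(351,243),(305,243)]]
for p in P: print(p.round(1))
print([np.linalg.norm(P[i]-P[(i+1)%4]).round(1) for i in range(4)])
c=P[0]+P[1]-P[2]-P[3]; print('mid',np.mean(P,0),'yaw',np.degrees(np.arctan2(c[1],c[0])))
print('cap top z46?',onz(d,(330,137),29),onz(d,(330,149),46))
E
```

```text
[ 580.1 -150.    52. ]
[ 621.4 -165.    52. ]
[ 594.1 -239.1   52. ]
[ 550.7 -223.3   52. ]
[np.float64(44.0), np.float64(78.9), np.float64(46.1), np.float64(79.0)]
mid [ 586.58713582 -194.36658244   52.        ] yaw 68.97374703425042
cap top z46? [ 609.51379891 -134.62770149   29.        ] [ 605.24713076 -145.33088667   46.        ]
```

```bash
cat >> h.py <<'E'
def Rt(yaw,tilt):
    "tool x along yaw when tilt 0; tilt>0 leans gripper towards +x side"
    c=np.array([np.cos(yaw),np.sin(yaw),0]);u=np.array([0,0,1.])
    z=-u*np.cos(tilt)-c*np.sin(tilt); x=c*np.cos(tilt)-u*np.sin(tilt); return np.c_[x,np.cross(z,x),z]
E
python3 - <<'E'
from h import *
y=np.radians(69.0);c=np.array([np.cos(y),np.sin(y),0])
g=np.array([586.6,-194.4,33])+19*c; R=Rt(y,np.pi/4); t=g+19*R[:,2]
print(t.round(1), (t-120*R[:,2]).round(1)); print(rel(t-120*R[:,2],R))
E
```

```text
[ 588.6 -189.2   19.6] [ 619.  -110.   104.4]
(array([0.8363, 0.0943, 1.2437]), array([ 0.0026, -0.25  ,  0.0061]))
```

Request:
send_rows(
  series=[
    [[0.2,0.02,0.1],[0,-0.05,0.001]],
    [[0.4,0.05,0.25],[0,-0.1,0.003]],
    [[0.6,0.07,0.45],[0,-0.15,0.004]],
    [[0.84,0.09,0.7],[0,-0.2,0.006]],
    [[0.84,0.094,0.9],[0.002,-0.25,0.006]],
    [[0.84,0.094,1],[0.002,-0.25,0.006]],
    [[0.84,0.094,1],[0.002,-0.25,0.006]],
    [[0.84,0.094,1],[0.002,-0.25,0.006]],
  ],
)

```text
time_s: 3.2
eef_pos: [619.8, -109.8, 135.8]
ee_rot: [[0.257, 0.934, -0.249], [0.661, -0.358, -0.659], [-0.705, 0.005, -0.709]]
force: [0.9, -0.5, 0.2]
gripper_width: 93.9
grasp_force: 0.0
```

```bash
python3 - <<'E'
from h import *
y=np.radians(69.0);R=Rt(y,np.pi/4)
print(robot.get_obs()['joints'].round(0),rel([588.6,-189.2,19.6],R))
E
```

```text
[  3.  43.  69. -40.  90.  32.] (array([ 0.1781, -0.0107,  1.1876]), array([ 0.0012, -0.001 , -0.0009]))
```

Request:
send_rows(
  series=[
    [[0.178,-0.01,0.2],[0,0,0]],
    [[0.178,-0.01,0.4],[0,0,0]],
    [[0.178,-0.01,0.6],[0,0,0]],
    [[0.178,-0.01,0.8],[0,0,0]],
    [[0.178,-0.01,1],[0,0,0]],
    [[0.178,-0.01,1],[0,0,0]],
  ],
)

```text
time_s: 3.95
eef_pos: [593.2, -174.8, 34.2]
ee_rot: [[0.255, 0.934, -0.252], [0.66, -0.358, -0.66], [-0.706, 0.002, -0.708]]
force: [-0.1, 0.6, 0.6]
gripper_width: 93.9
grasp_force: 0.0
```

Request:
send_rows(
  series=[
    [[0,0,0.1],[0,0,0]],
    [[0,0,0.185],[0,0,0]],
    [[0,0,0.185],[0,0,0]],
  ],
)

```text
time_s: 4.32
eef_pos: [587.7, -188.4, 17.4]
ee_rot: [[0.252, 0.934, -0.251], [0.661, -0.356, -0.661], [-0.707, 0.001, -0.707]]
force: [0.5, -0.5, -0.5]
gripper_width: 94.0
grasp_force: 0.0
```

Request:
send_rows(
  series=[
    [[0,0,0],[0,0,0]],
    [[0,0,0],[0,0,0]],
    [[0,0,0],[0,0,0]],
    [[0,0,0],[0,0,0]],
    [[0,0,0],[0,0,0]],
    [[0,0,0],[0,0,0]],
    [[0,0,0],[0,0,0]],
    [[0,0,0],[0,0,0]],
  ],
  grip=30,
  squeeze=25,
)

```text
time_s: 5.32
eef_pos: [588.1, -188.0, 17.8]
ee_rot: [[0.252, 0.935, -0.251], [0.661, -0.356, -0.661], [-0.707, 0.001, -0.707]]
force: [0.5, 0.9, 0.5]
gripper_width: 46.1
grasp_force: 24.9
```

Request:
send_rows(
  series=[
    [[-0.15,0,-0.15],[0,0,0]],
    [[-0.35,0,-0.35],[0,0,0]],
    [[-0.5,0,-0.5],[0,0.04,0]],
    [[-0.5,0,-0.5],[0,0.09,0]],
    [[-0.5,0,-0.5],[0,0.14,0]],
    [[-0.5,0,-0.5],[0,0.19,0]],
    [[-0.5,0,-0.5],[0,0.24,0]],
    [[-0.5,0,-0.5],[0,0.29,0]],
    [[-0.5,0,-0.5],[0,0.34,0]],
    [[-0.5,0,-0.5],[0,0.39,0]],
    [[-0.5,0,-0.5],[0,0.44,0]],
    [[-0.5,0,-0.5],[0,0.48,0]],
    [[-0.5,0,-0.5],[0,0.5,0]],
    [[-0.5,0,-0.5],[0,0.5,0]],
    [[-0.5,0,-0.5],[0,0.5,0]],
  ],
)

```text
time_s: 7.2
eef_pos: [588.1, -187.9, 102.8]
ee_rot: [[0.25, 0.935, 0.252], [0.663, -0.355, 0.659], [0.706, 0.002, -0.708]]
force: [-0.8, 0.4, -1.6]
gripper_width: 45.8
grasp_force: 24.9
```

```bash
python3 - <<'E'
from h import *
y=np.radians(69.0);R=Rt(y,-np.pi/4)
g=np.array([588,-190,66.5]); print(robot.get_obs()['joints'].round(0),rel(g+19*R[:,2],R))
snap('scene','s2'); d=snap('wrist','w2')
a=load('s2')['img'][170:350,200:420]; cv2.imwrite('pics/c3.png',np.hstack([cv2.resize(a,(400,328)),cv2.resize(d['img'],(400,328))]))
E
```

```text
[-38.  39.  81.  43.  80. -33.] (array([-0.2254,  0.0052,  0.3607]), array([-0.0004,  0.0005,  0.0012]))
```

View pics/c3.png

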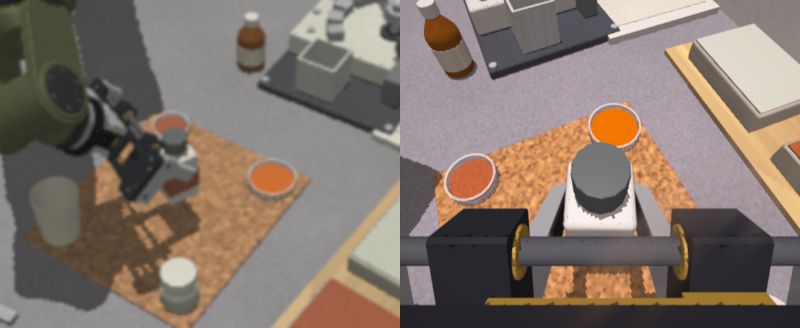

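The jar is held upright above the board, clear of the paper cup and the pot. I'll lower it now.

Request:
send_rows(
  series=[
    [[-0.06,0,0.1],[0,0,0]],
    [[-0.12,0,0.2],[0,0,0]],
    [[-0.18,0,0.29],[0,0,0]],
    [[-0.21,0,0.34],[0,0,0]],
    [[-0.225,0.005,0.36],[0,0,0.001]],
    [[-0.225,0.005,0.36],[0,0,0.001]],
    [[-0.225,0.005,0.36],[0,0,0.001]],
  ],
)

```text
time_s: 8.18
eef_pos: [592.6, -177.2, 53.8]
ee_rot: [[0.253, 0.934, 0.252], [0.66, -0.357, 0.662], [0.708, -0.001, -0.706]]
force: [-5.0, 2.8, 6.7]
gripper_width: 45.9
grasp_force: 25.0
```

Request:
send_rows(
  series=[
    [[-0.004,0,0.004],[0,0,0]],
    [[-0.008,0,0.008],[0,0,0]],
    [[-0.008,0,0.008],[0,0,0]],
  ],
)

```text
time_s: 8.55
eef_pos: [592.6, -177.2, 53.8]
ee_rot: [[0.252, 0.934, 0.252], [0.659, -0.356, 0.662], [0.709, -0.0, -0.705]]
force: [-11.3, 3.0, 17.3]
gripper_width: 46.0
grasp_force: 25.0
```

Request:
send_rows(
  series=[
    [[0.004,0,-0.004],[0,0,0]],
    [[0.004,0,-0.004],[0,0,0]],
    [[0.004,0,-0.004],[0,0,0]],
    [[0.004,0,-0.004],[0,0,0]],
    [[0.004,0,-0.004],[0,0,0]],
    [[0.004,0,-0.004],[0,0,0]],
    [[0.004,0,-0.1],[0,0,0]],
    [[0.004,0,-0.3],[0,0,0]],
    [[0.004,0,-0.6],[0,0,0]],
    [[0.004,0,-0.95],[0,0,0]],
    [[0.004,0,-1],[0,0,0]],
    [[0.004,0,-1],[0,0,0]],
  ],
  grip=94,
)

```text
time_s: 10.05
eef_pos: [562.4, -256.3, 136.4]
ee_rot: [[0.254, 0.934, 0.252], [0.66, -0.358, 0.661], [0.707, -0.001, -0.707]]
force: [0.9, -0.4, -0.9]
gripper_width: 93.7
grasp_force: 0.0
```

```bash
python3 - <<'E'
from h import *
snap('top','t3'); d=snap('wrist','w3')
R=Rt(np.radians(69.),0); print(rel([588,-190,190],R))
a=load('t3')['img'][150:300,270:430]; cv2.imwrite('pics/c4.png',np.hstack([cv2.resize(a,(400,375)),cv2.resize(d['img'],(400,375))]))
E
```

```text
(array([0.7336, 0.0034, 0.0948]), array([-1.000e-03, -2.502e-01,  1.000e-04]))
```

View pics/c4.png

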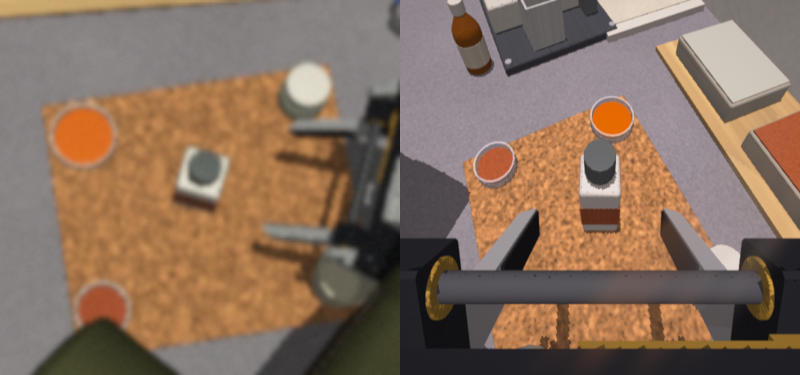

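The jar stands upright and free; the cap is near (352,217) in the top view. Next I'll turn the tool vertical above it.

Request:
send_rows(
  series=[
    [[0.15,0,-0.05],[0,-0.04,0]],
    [[0.3,0,-0.05],[0,-0.09,0]],
    [[0.45,0,-0.02],[0,-0.14,0]],
    [[0.6,0,0.03],[0,-0.19,0]],
    [[0.734,0.003,0.095],[-0.001,-0.24,0]],
    [[0.734,0.003,0.095],[-0.001,-0.25,0]],
    [[0.734,0.003,0.095],[-0.001,-0.25,0]],
    [[0.734,0.003,0.095],[-0.001,-0.25,0]],
  ],
)

```text
time_s: 11.15
eef_pos: [587.5, -191.7, 190.2]
ee_rot: [[0.36, 0.933, 0.001], [0.933, -0.36, 0.001], [0.001, 0.0, -1.0]]
force: [1.2, -0.2, 0.2]
gripper_width: 93.8
grasp_force: 0.0
```

```bash
python3 - <<'E'
from h import *
t=load('t3'); print(onz(t,(352,216.8),111))
R=Rt(np.radians(69.),0); print(robot.get_obs()['joints'].round(0),rel([588.6,-187.7,71],R))
d=snap('wrist','w4'); h=cv2.cvtColor(d['img'],cv2.COLOR_BGR2HSV); cv2.imwrite('pics/c5.png',d['img'])
E
```

```text
[ 586.13865831 -186.54678974  111.        ]
[-21.  27.  76.   0.  77.  -0.] (array([ 0.0328, -0.0036,  0.9934]), array([ 0.0001, -0.0004, -0.0005]))
```

View pics/c5.png

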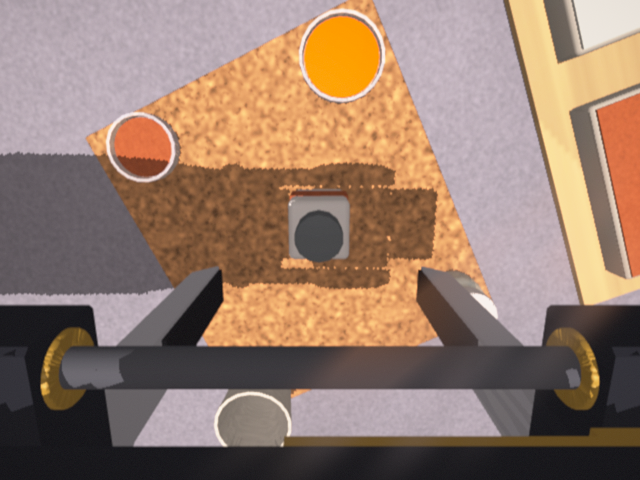

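The cap is at (319,236), centred between the fingers. Two measurements agree on about (588,-187), so I'll descend and grip.

Request:
send_rows(
  series=[
    [[0.03,-0.003,0.2],[0,0,0]],
    [[0.03,-0.003,0.4],[0,0,0]],
    [[0.03,-0.003,0.6],[0,0,0]],
    [[0.03,-0.003,0.8],[0,0,0]],
    [[0.03,-0.003,0.95],[0,0,0]],
    [[0.03,-0.003,0.99],[0,0,0]],
    [[0.03,-0.003,0.99],[0,0,0]],
    [[0.03,-0.003,0.99],[0,0,0]],
  ],
)

```text
time_s: 12.2
eef_pos: [589.6, -187.7, 73.2]
ee_rot: [[0.359, 0.933, 0.003], [0.933, -0.359, -0.001], [0.0, 0.003, -1.0]]
force: [0.1, -0.2, 0.8]
gripper_width: 94.1
grasp_force: 0.0
```

Request:
send_rows(
  series=[
    [[0,0,0],[0,0,0]],
    [[0,0,0],[0,0,0]],
    [[0,0,0],[0,0,0]],
    [[0,0,0],[0,0,0]],
    [[0,0,0],[0,0,0]],
    [[0,0,0],[0,0,0]],
    [[0,0,0],[0,0,0]],
    [[0,0,0],[0,0,0]],
  ],
  grip=30,
  squeeze=25,
)

```text
time_s: 13.2
eef_pos: [589.2, -187.5, 72.3]
ee_rot: [[0.359, 0.933, 0.002], [0.933, -0.359, -0.001], [0.0, 0.002, -1.0]]
force: [-0.5, -0.2, -0.1]
gripper_width: 45.6
grasp_force: 25.0
```

```bash
python3 - <<'E'
from h import *
d=load('w4'); print(onz(d,(319,236),111))
t=load('top0');s=load('scene0');q,_=mixfit(t,s)
R=Rt(q[2]+np.pi/2,0); print(rel([595.7,152,200],R))
E
```

```text
[ 589.82146383 -185.61875268  111.        ]
(array([ 2.6605, -0.9622, -1.0664]), array([ 6.000e-04,  1.000e-04, -1.467e-01]))
```

Request:
send_rows(
  series=[
    [[0,0,-0.2],[0,0,0]],
    [[0,0,-0.5],[0,0,-0.03]],
    [[0.3,-0.1,-0.8],[0,0,-0.08]],
    [[0.65,-0.2,-1],[0,0,-0.12]],
    [[1,-0.35,-1],[0,0,-0.147]],
    [[1,-0.35,-1],[0,0,-0.147]],
    [[1,-0.35,-1],[0,0,-0.147]],
  ],
)

```text
time_s: 14.08
eef_pos: [592.8, -60.8, 191.9]
ee_rot: [[-0.094, 0.996, 0.001], [0.996, 0.094, -0.001], [-0.001, 0.001, -1.0]]
force: [-0.3, 0.1, -2.0]
gripper_width: 45.6
grasp_force: 25.0
```

Request:
send_rows(
  series=[
    [[0.3,0,0],[0,0,0]],
    [[0.65,0,0],[0,0,0]],
    [[1,0,0],[0,0,0]],
    [[1,0,0],[0,0,0]],
    [[1,0,0],[0,0,0]],
  ],
)

```text
time_s: 14.7
eef_pos: [581.6, 57.8, 191.8]
ee_rot: [[-0.093, 0.996, 0.001], [0.996, 0.093, -0.001], [-0.001, 0.001, -1.0]]
force: [-0.5, 0.1, -1.2]
gripper_width: 45.5
grasp_force: 25.0
```

```bash
python3 - <<'E'
from h import *
t=load('top0');s=load('scene0');q,_=mixfit(t,s)
R=Rt(q[2]+np.pi/2,0); print(robot.get_obs()['grasp_force'],rel([595.7,152,200],R))
d=snap('wrist','w6')
for x in(-1,1):
  for y in (-1,1): print(x,y,proj(d,mx(q,(10+33*x,-65+33*y,78))).round(),proj(d,mx(q,(10+29*x,-65+29*y,78))).round())
E
```

```text
24.98577654361725 (array([ 0.7709,  0.19  , -0.0687]), array([ 0.0004,  0.0004, -0.0001]))
-1 -1 [305. 154.] [310. 149.]
-1 1 [304.  57.] [309.  63.]
1 -1 [395. 154.] [390. 148.]
1 1 [399.  57.] [393.  63.]
```

View pics/w6.png

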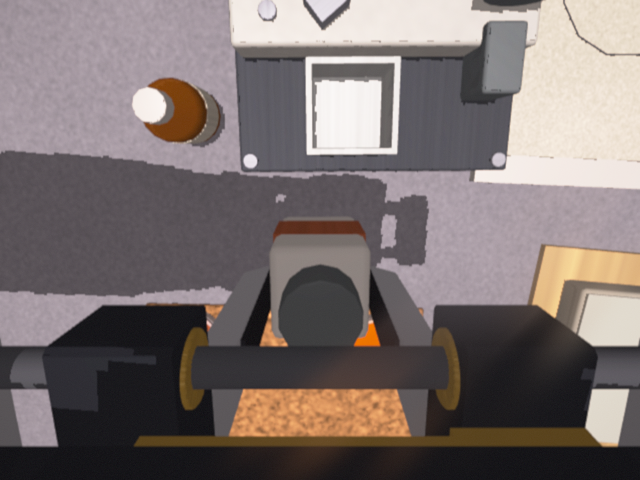

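The wrist view shows the cup rim's outer corners at (306,57), (399,56), (399,154) and (306,154), which matches the fit. I'll compute the refined cup centre and the jar's offset in the grip.

```bash
python3 - <<'E'
from h import *
d=load('w6')
P=[onz(d,u,78) for u in [(306,57),(399,56),(399,154),(306,154)]]
print(np.mean(P,0),[np.linalg.norm(P[i]-P[(i+1)%4]).round(1) for i in range(4)])
e=P[1]-P[0]+P[2]-P[3]; print(np.degrees(np.arctan2(e[1],e[0])))
o=robot.get_obs(); z=np.array(o['eef_pos'])[2]
# cap top 105-65.. above tcp ; body far top edge corners; foot edge (272..365 , 222)
print(onz(d,(320,308),z+39.7), [onz(d,u,z-66) for u in [(274,220),(364,219)]],o['eef_pos'])
print(rel([*np.mean(P,0)[:2],195]))
E
```

```text
[597.13649895 152.29924651  78.        ] [np.float64(64.5), np.float64(66.5), np.float64(68.1), np.float64(65.8)]
5.568429757062315
[581.81989914  63.47382433 231.56731935] [array([551.57093977,  74.7192018 , 125.86731935]), array([608.55654644,  80.63496705, 125.86731935])] [581.67799128  57.55965037 191.86731935]
(array([ 0.7741,  0.2017, -0.0267]), array([0., 0., 0.]))
```

```bash
python3 - <<'E'
from h import *
d=load('w6'); z=191.9
for u in [(275,238),(367,238)]: print(onz(d,u,z+11.7))
R=np.array(robot.get_obs()['ee_rot']);c=R[:,0]; y=R[:,1]
T=np.array([581.7,57.6,z])
for off in (0,3,6): print(off,[proj(d,T+c*(23+off)+y*23*s+[0,0,h]).round() for s in(-1,1) for h in (11.7,-66.3)],proj(d,T+c*off+[0,0,38.7]).round())
# refine w4 (before grip; free standing jar) cap
d4=load('w4'); print(onz(d4,(319,236),111), proj(d4,[589.2,-187.5,111]))
E
```

```text
[560.2539941   82.39135003 203.6       ]
[600.52445388  86.11105667 203.6       ]
0 [array([266., 246.]), array([282., 215.]), array([370., 246.]), array([355., 215.])] [318. 321.]
3 [array([266., 239.]), array([282., 210.]), array([371., 239.]), array([355., 210.])] [318. 314.]
6 [array([266., 233.]), array([282., 206.]), array([371., 233.]), array([355., 206.])] [318. 307.]
[ 589.82146383 -185.61875268  111.        ] [319.14732061 238.83948176]
```

```bash
python3 - <<'E'
from h import *
im=load('w6')['img']
for r in list(range(206,244,2))+list(range(256,276,2)): print(r,im[r,[290,318,350]].tolist())
E
```

```text
206 [[86, 81, 88], [86, 81, 88], [90, 84, 91]]
208 [[87, 82, 88], [88, 84, 90], [91, 87, 94]]
210 [[86, 81, 88], [89, 86, 92], [90, 84, 92]]
212 [[89, 84, 91], [88, 82, 89], [91, 87, 93]]
214 [[90, 84, 92], [89, 84, 91], [91, 86, 92]]
216 [[95, 93, 100], [93, 92, 99], [93, 90, 97]]
218 [[106, 109, 116], [106, 109, 117], [105, 108, 115]]
220 [[83, 89, 109], [83, 89, 109], [83, 88, 107]]
222 [[30, 48, 91], [32, 48, 93], [30, 47, 91]]
224 [[26, 46, 90], [32, 49, 94], [28, 46, 90]]
226 [[30, 47, 91], [31, 47, 94], [30, 46, 90]]
228 [[28, 46, 91], [31, 48, 95], [29, 48, 91]]
230 [[30, 46, 91], [29, 46, 94], [28, 46, 90]]
232 [[28, 47, 92], [29, 46, 94], [26, 44, 91]]
234 [[83, 88, 110], [82, 88, 110], [84, 90, 113]]
236 [[107, 110, 119], [107, 111, 119], [106, 110, 117]]
238 [[106, 110, 118], [106, 110, 118], [106, 109, 118]]
240 [[106, 110, 117], [107, 111, 119], [106, 110, 118]]
242 [[108, 112, 120], [107, 110, 118], [106, 111, 118]]
256 [[129, 133, 144], [130, 133, 143], [128, 132, 142]]
258 [[128, 132, 142], [129, 132, 142], [127, 131, 141]]
260 [[127, 132, 141], [129, 131, 142], [128, 131, 142]]
262 [[130, 134, 142], [129, 132, 142], [127, 131, 141]]
264 [[129, 132, 142], [101, 104, 111], [127, 132, 141]]
266 [[129, 133, 143], [52, 51, 52], [127, 130, 140]]
268 [[128, 132, 141], [55, 52, 54], [126, 130, 138]]
270 [[128, 132, 141], [53, 52, 53], [126, 130, 139]]
272 [[129, 132, 142], [53, 52, 53], [127, 131, 140]]
274 [[128, 130, 141], [55, 56, 54], [127, 132, 141]]
```

The row profile puts the foot at row 216 and the top edge near 246, both as predicted for zero offset. So the jar is upright and centred in the grip. I'll move over the cup.

Request:
send_rows(
  series=[
    [[0.25,0.06,-0.02],[0,0,0]],
    [[0.5,0.13,-0.02],[0,0,0]],
    [[0.7,0.19,-0.02],[0,0,0]],
    [[0.773,0.199,-0.02],[0,0,0]],
    [[0.773,0.199,-0.02],[0,0,0]],
    [[0.773,0.199,-0.02],[0,0,0]],
    [[0.773,0.199,-0.02],[0,0,0]],
  ],
)

```text
time_s: 15.62
eef_pos: [596.5, 152.9, 194.6]
ee_rot: [[-0.094, 0.996, 0.002], [0.996, 0.094, -0.001], [-0.001, 0.002, -1.0]]
force: [0.3, 0.2, -0.9]
gripper_width: 45.8
grasp_force: 25.0
```

```bash
python3 - <<'E'
from h import *
print(rel([596.7,152.2,86],Rt(np.radians(95.5),0)))
E
```

```text
(array([-4.900e-03, -4.000e-04,  9.047e-01]), array([ 0.0006,  0.0003, -0.0007]))
```

Request:
send_rows(
  series=[
    [[-0.005,0,0.1],[0,0,0]],
    [[-0.005,0,0.2],[0,0,0]],
    [[-0.005,0,0.3],[0,0,0]],
    [[-0.005,0,0.4],[0,0,0]],
    [[-0.005,0,0.5],[0,0,0]],
    [[-0.005,0,0.6],[0,0,0]],
    [[-0.005,0,0.7],[0,0,0]],
    [[-0.005,0,0.8],[0,0,0]],
    [[-0.005,0,0.87],[0,0,0]],
    [[-0.005,0,0.9],[0,0,0]],
    [[-0.005,0,0.9],[0,0,0]],
    [[-0.005,0,0.9],[0,0,0]],
  ],
)

```text
time_s: 17.12
eef_pos: [596.9, 153.1, 86.9]
ee_rot: [[-0.095, 0.995, 0.003], [0.996, 0.095, -0.001], [-0.001, 0.003, -1.0]]
force: [-0.1, 0.2, -0.6]
gripper_width: 45.9
grasp_force: 25.0
```

Request:
send_rows(
  series=[
    [[0,0,0.006],[0,0,0]],
    [[0,0,0.012],[0,0,0]],
    [[0,0,0.018],[0,0,0]],
    [[0,0,0.018],[0,0,0]],
  ],
)

```text
time_s: 17.62
eef_pos: [596.7, 153.0, 84.3]
ee_rot: [[-0.095, 0.996, 0.002], [0.996, 0.095, -0.001], [-0.001, 0.002, -1.0]]
force: [0.0, -0.7, -1.6]
gripper_width: 45.8
grasp_force: 25.0
```

Request:
send_rows(
  series=[
    [[0,0,0.005],[0,0,0]],
    [[0,0,0.01],[0,0,0]],
    [[0,0,0.01],[0,0,0]],
  ],
)

```text
time_s: 18.0
eef_pos: [596.8, 153.1, 84.2]
ee_rot: [[-0.095, 0.995, 0.002], [0.995, 0.095, -0.001], [-0.001, 0.002, -1.0]]
force: [-5.7, -1.2, 10.9]
gripper_width: 45.5
grasp_force: 25.0
```

Request:
send_rows(
  series=[
    [[0,0,-0.005],[0,0,0]],
    [[0,0,-0.005],[0,0,0]],
    [[0,0,-0.005],[0,0,0]],
    [[0,0,-0.005],[0,0,0]],
    [[0,0,-0.005],[0,0,0]],
    [[0,0,-0.005],[0,0,0]],
    [[0,0,-0.1],[0,0,0]],
    [[0,0,-0.3],[0,0,0]],
    [[0,0,-0.6],[0,0,0]],
    [[0,0,-0.9],[0,0,0]],
    [[0,0,-1],[0,0,0]],
    [[0,0,-1],[0,0,0]],
  ],
  grip=80,
)

```text
time_s: 19.5
eef_pos: [596.5, 153.1, 203.2]
ee_rot: [[-0.095, 0.996, 0.003], [0.996, 0.095, -0.001], [-0.001, 0.002, -1.0]]
force: [0.1, 0.7, -0.8]
gripper_width: 80.0
grasp_force: 0.0
```

```bash
python3 - <<'E'
from h import *
t=snap('top','t7'); s=snap('scene','s7'); q,_=mixfit(load('top0'),load('scene0'))
print(rel([576,300,200],Rt(np.radians(95.5),0)),robot.get_obs()['joints'].round(0))
R=np.array(robot.get_obs()['ee_rot'])
# is the jar cap seen at seated place? expected pixel of cap top centre z=123, in scene
for d in (t,s):
    u=proj(d,[596.7,152.5,123]); h=d['img']; x,y=u.round().astype(int); print(u.round(1), h[y-12:y+13:3,x].tolist())
E
```

```text
(array([ 1.2352, -0.0498,  0.0118]), array([-0.0001,  0.0004, -0.0003])) [11. 26. 76. -0. 78.  6.]
[213.6 221.8] [[23, 29, 28], [23, 29, 28], [24, 31, 31], [15, 20, 20], [20, 19, 18], [21, 23, 23], [18, 25, 25], [20, 29, 30], [20, 34, 31]]
[378.6 186.6] [[181, 195, 196], [180, 193, 193], [149, 158, 159], [75, 76, 75], [57, 58, 56], [55, 56, 54], [54, 56, 54], [76, 79, 78], [103, 110, 112]]
```

Request:
send_rows(
  series=[
    [[0.3,0,0],[0,0,0]],
    [[0.65,-0.02,0],[0,0,0]],
    [[1,-0.04,0],[0,0,0]],
    [[1,-0.04,0],[0,0,0]],
    [[1,-0.04,0],[0,0,0]],
  ],
)

```text
time_s: 20.23
eef_pos: [580.2, 271.5, 201.8]
ee_rot: [[-0.095, 0.995, 0.0], [0.995, 0.095, -0.002], [-0.002, 0.0, -1.0]]
force: [0.2, 0.0, -0.4]
gripper_width: 79.9
grasp_force: 0.0
```

```bash
python3 - <<'E'
from h import *
d=snap('wrist','w8'); q,_=mixfit(load('top0'),load('scene0'))
pv=mx(q,(70,70,75))
im=d['img']; m=((im.max(2)<45)).astype(np.uint8); m[300:]=0
n,l,st,c=cv2.connectedComponentsWithStats(m)
for i in range(1,n):
    if st[i,4]>80: print(st[i],c[i].round(1))
print('pred knob top/bot',proj(d,[576,367.6,131]).round(),proj(d,[576,367.6,95]).round(),'piv',proj(d,pv).round())
cv2.imwrite('pics/w8a.png',im)
E
```

```text
[305  80  37  41 418] [324.7 102.9]
[213 271  24  29 385] [228.1 288.9]
[403 271  15  29 264] [408.5 286. ]
pred knob top/bot [327.  94.] [326. 100.] piv [400. 212.]
```

View pics/w8a.png

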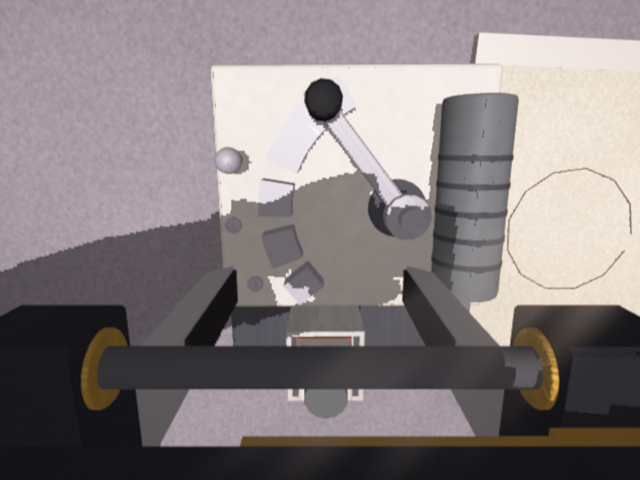

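The wrist view shows the knob top at (323,99), the pin ball at (228,159) beside the first notch, and the pivot at about (405,213). The jar is in the cup at the bottom.

```bash
python3 - <<'E'
from h import *
d=load('w8'); q,_=mixfit(load('top0'),load('scene0')); pv=mx(q,(70,70,75))
k=onz(d,(323,99),131); p=onz(d,(228,159),85)
ang=lambda w:(np.arctan2(w[1],w[0])-q[2]-2.094)%(2*np.pi)
print('knob',k,np.hypot(*(k-pv)[:2]),ang(k-pv)); print('pin',p,np.hypot(*(p-pv)[:2]),ang(p-pv)); print('pivtop',onz(d,(406,214),100),pv)
c=(pv[:2]*0+k[:2])
R=Rt(np.radians(95.5),0); print(rel([k[0],k[1],200],R),rel([k[0],k[1],101],R))
E
```

```text
knob [574.046785   364.56876686 131.        ] 99.94705420964851 0.141161979660402
pin [507.83406388 320.85483561  85.        ] 137.99504313862505 0.7430451398398441
pivtop [641.65301377 294.56337909 100.        ] [642.78022763 292.00756849  75.        ]
(array([0.7797, 0.0208, 0.0171]), array([ 0.0002,  0.0004, -0.0006])) (array([0.7809, 0.0203, 0.8421]), array([ 0.0002,  0.0004, -0.0006]))
```

Request:
send_rows(
  series=[
    [[0.3,0.01,0],[0,0,0]],
    [[0.6,0.02,0],[0,0,0]],
    [[0.78,0.021,0.02],[0,0,0]],
    [[0.78,0.021,0.15],[0,0,0]],
    [[0.78,0.021,0.35],[0,0,0]],
    [[0.78,0.021,0.55],[0,0,0]],
    [[0.78,0.021,0.75],[0,0,0]],
    [[0.78,0.021,0.83],[0,0,0]],
    [[0.78,0.021,0.83],[0,0,0]],
    [[0.78,0.021,0.83],[0,0,0]],
  ],
)

```text
time_s: 21.52
eef_pos: [574.6, 365.3, 104.3]
ee_rot: [[-0.094, 0.996, 0.003], [0.996, 0.094, -0.0], [-0.0, 0.003, -1.0]]
force: [0.2, 0.9, 0.0]
gripper_width: 80.4
grasp_force: 0.0
```

Request:
send_rows(
  series=[
    [[0,0,0],[0,0,0]],
    [[0,0,0],[0,0,0]],
    [[0,0,0],[0,0,0]],
    [[0,0,0],[0,0,0]],
    [[0,0,0],[0,0,0]],
    [[0,0,0],[0,0,0]],
    [[0,0,0],[0,0,0]],
    [[0,0,0],[0,0,0]],
  ],
  grip=10,
  squeeze=30,
)

```text
time_s: 22.52
eef_pos: [574.0, 365.7, 103.3]
ee_rot: [[-0.095, 0.995, 0.002], [0.995, 0.095, -0.0], [-0.001, 0.002, -1.0]]
force: [-1.9, 1.4, -0.1]
gripper_width: 23.5
grasp_force: 30.0
```

```bash
python3 - <<'E'
from h import *
q,_=mixfit(load('top0'),load('scene0')); pv=mx(q,(70,70,75))[:2]
o=robot.get_obs(); T=np.array(o['eef_pos']);R=np.array(o['ee_rot']); w=T[:2]-pv; r=np.hypot(*w);g0=np.arctan2(w[1],w[0])-q[2]-2.094
print(r,g0)
for g in np.linspace(g0,.75,11)[1:]:
    a=g+q[2]+2.094; p=np.r_[pv+r*np.array([np.cos(a),np.sin(a)]),T[2]]
    print((R.T@(p-T)/120).round(3)[:2],round(-(g-g0)/np.pi,3))
E
```

```text
100.81011357209492 0.134029485731185
[-0.033 -0.04 ] -0.02
[-0.068 -0.078] -0.039
[-0.106 -0.114] -0.059
[-0.145 -0.147] -0.078
[-0.187 -0.178] -0.098
[-0.23  -0.206] -0.118
[-0.275 -0.231] -0.137
[-0.322 -0.254] -0.157
[-0.369 -0.274] -0.176
[-0.418 -0.29 ] -0.196
```

Request:
send_rows(
  series=[
    [[0,0,-0.04],[0,0,0]],
    [[0,0,-0.08],[0,0,0]],
    [[0,0,-0.1],[0,0,0]],
    [[0,0,-0.1],[0,0,0]],
    [[-0.033,-0.04,-0.1],[0,0,-0.02]],
    [[-0.068,-0.078,-0.1],[0,0,-0.039]],
    [[-0.106,-0.114,-0.1],[0,0,-0.059]],
    [[-0.145,-0.147,-0.1],[0,0,-0.078]],
    [[-0.187,-0.178,-0.1],[0,0,-0.098]],
    [[-0.23,-0.206,-0.1],[0,0,-0.118]],
    [[-0.275,-0.231,-0.1],[0,0,-0.137]],
    [[-0.322,-0.254,-0.1],[0,0,-0.157]],
    [[-0.369,-0.274,-0.1],[0,0,-0.176]],
    [[-0.418,-0.29,-0.1],[0,0,-0.196]],
    [[-0.418,-0.29,-0.1],[0,0,-0.196]],
    [[-0.418,-0.29,-0.1],[0,0,-0.196]],
    [[-0.418,-0.29,-0.1],[0,0,-0.196]],
  ],
)

```text
time_s: 24.65
eef_pos: [544.3, 312.3, 115.2]
ee_rot: [[-0.652, 0.758, 0.002], [0.758, 0.652, -0.001], [-0.002, 0.001, -1.0]]
force: [-2.2, -0.0, -6.0]
gripper_width: 23.4
grasp_force: 30.0
```

```bash
python3 - <<'E'
from h import *
q,_=mixfit(load('top0'),load('scene0')); pv=mx(q,(70,70,75))[:2]
o=robot.get_obs(); T=np.array(o['eef_pos']); w=T[:2]-pv; print(np.hypot(*w),np.arctan2(w[1],w[0])-q[2]-2.094,T,o['force'].round(1))
a=.748+q[2]+2.094; print(rel(np.r_[pv+100.5*np.array([np.cos(a),np.sin(a)]),T[2]]))
E
```

```text
100.58613467102641 0.7507379610091407 [544.25760979 312.27735541 115.16824402] [-2.2 -0.  -6. ]
(array([0.0008, 0.0023, 0.    ]), array([0., 0., 0.]))
```

Request:
send_rows(
  series=[
    [[0,0,0.04],[0,0,0]],
    [[0,0,0.08],[0,0,0]],
    [[0,0,0.11],[0,0,0]],
    [[0,0,0.13],[0,0,0]],
    [[0,0,0.15],[0,0,0]],
    [[0,0,0.16],[0,0,0]],
    [[0,0,0.16],[0,0,0]],
  ],
)

```text
time_s: 25.52
eef_pos: [544.2, 312.3, 96.1]
ee_rot: [[-0.652, 0.758, 0.002], [0.758, 0.652, -0.001], [-0.002, 0.001, -1.0]]
force: [-4.4, 0.5, -3.4]
gripper_width: 23.8
grasp_force: 30.0
```

Request:
send_rows(
  series=[
    [[0,0,0.01],[0,0,0]],
    [[0,0,0.02],[0,0,0]],
    [[0,0,0.03],[0,0,0]],
    [[0,0,0.03],[0,0,0]],
  ],
)

```text
time_s: 26.02
eef_pos: [544.2, 312.2, 92.4]
ee_rot: [[-0.652, 0.758, 0.002], [0.758, 0.652, -0.001], [-0.002, 0.001, -1.0]]
force: [-4.9, 0.6, -3.6]
gripper_width: 23.7
grasp_force: 30.0
```

Request:
send_rows(
  series=[
    [[0,0,0],[0,0,0]],
    [[0,0,0],[0,0,0]],
    [[0,0,0],[0,0,0]],
    [[0,0,0],[0,0,0]],
    [[0,0,-0.1],[0,0,0]],
    [[0,0,-0.3],[0,0,0]],
    [[0,0,-0.6],[0,0,0]],
    [[0,0,-0.9],[0,0,0]],
    [[0,0,-1],[0,0,0]],
    [[0,0,-1],[0,0,0]],
  ],
  grip=60,
)

```text
time_s: 27.28
eef_pos: [544.1, 312.3, 212.6]
ee_rot: [[-0.652, 0.758, 0.003], [0.758, 0.652, -0.0], [-0.002, 0.002, -1.0]]
force: [-0.6, 0.2, 1.2]
gripper_width: 59.8
grasp_force: 0.0
```

Request:
send_rows(
  series=[
    [[0.3,-0.3,0],[0,0,0]],
    [[0.3,-0.6,0],[0,0,0]],
    [[0.3,-0.9,0],[0,0,0]],
    [[0.3,-0.9,0],[0,0,0]],
    [[0.3,-0.9,0],[0,0,0]],
  ],
)

```text
time_s: 27.9
eef_pos: [439.0, 269.3, 211.6]
ee_rot: [[-0.652, 0.758, 0.001], [0.758, 0.652, -0.001], [-0.002, 0.0, -1.0]]
force: [0.2, 0.4, 0.1]
gripper_width: 59.9
grasp_force: 0.0
```

```bash
python3 - <<'E'
from h import *
q,_=mixfit(load('top0'),load('scene0')); pv=mx(q,(70,70,75))
a=.75+q[2]+2.094
s=snap('scene','s9');t=snap('top','t9')
for nm,d in(('scene',s),('top',t)):
    for z0 in (131,119.5): print(nm,'pred top of knob',proj(d,[pv[0]+100*np.cos(a),pv[1]+100*np.sin(a),z0]).round(1), 'bot',proj(d,[pv[0]+100*np.cos(a),pv[1]+100*np.sin(a),z0-36]).round(1))
    u=proj(d,[pv[0]+100*np.cos(a),pv[1]+100*np.sin(a),105]).astype(int); im=d['img']
    m=np.zeros(im.shape[:2],np.uint8); m[u[1]-15:u[1]+16,u[0]-15:u[0]+16]=(im[u[1]-15:u[1]+16,u[0]-15:u[0]+16].max(2)<38)
    n,l,st,c=cv2.connectedComponentsWithStats(m); i=1+st[1:,4].argmax(); print(st[i],c[i])
s0=load('scene0'); u=proj(s0,[575,366,113]).astype(int); m=np.zeros((480,640),np.uint8); w=s0['img'][u[1]-15:u[1]+16,u[0]-15:u[0]+16]; m[u[1]-15:u[1]+16,u[0]-15:u[0]+16]=w.max(2)<38
n,l,st,c=cv2.connectedComponentsWithStats(m); i=1+st[1:,4].argmax(); print('initial',st[i],c[i],proj(s0,[574.2,365,131]),proj(s0,[574.2,365,95]))
E
```

```text
scene pred top of knob [393.2 152.7] bot [392.2 162.6]
scene pred top of knob [392.9 155.9] bot [391.9 165.7]
[391 156   6  11  49] [393.20408163 160.6122449 ]
top pred top of knob [146.8 247. ] bot [151.8 249.6]
top pred top of knob [148.5 247.8] bot [153.4 250.4]
[145 245  12   9  75] [150.52       248.97333333]
initial [408 148   6  11  52] [410.67307692 153.09615385] [410.55962208 148.26950978] [409.28501399 158.08536747]
```

The knob's centre is at row 160.6 in the scene view. That matches the fully dropped prediction (160.8) and not the undropped one (157.7), so I'm handing the job in.

```bash
python3 -c "
from bench import robot
print(robot.job_done())"
```

```text
the job is handed in; nothing more can be done
None
```

I handed the job in at about 28 s: the jar stands upright in the mixer's cup, the lever has dropped home in the notch beside the tall pin, and the gripper is clear; the hand-in call gave no verdict.

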